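Tip the wipes carton into its bench holder and slide it home

ROBOT

A 7-joint arm with a two-finger parallel gripper is mounted at the origin on a cart in front of the work surface, level with it; the furniture and walls round the work are solid. World frame = base frame: x ahead of the robot, y to its left, z up, the work surface at z = 0. Lengths are in m, angles in rad, forces in N, time in s.
With the tool pointing down it reaches from about 0.35 to 0.9 m from the base axis. Payload 7.2 kg.
Tool frame: the origin (TCP) lies on the centre line of the jaws, within the pads' length; the fingertips stand 19 mm ahead of it and the grasp point (between the pads) is the TCP (robot.tip_extent is the distance from the TCP to the fingertips, in m); y points along the fingers, x is the direction in which the jaws open and shut, and the axes are right-handed (so a half turn about y gives the same grasp; the last joint's range is limited). The gripper opens to 85 mm and grips with 20 to 120 N. Pads are 22 mm wide; open, the fingers measure 114 mm over their backs; the gripper's body (76 mm by 85 mm) begins 54 mm behind the grasp point. The pads swing forward as they close: fully open they stand 13 mm farther back than shut.
Start: joints at [-1.315, 0.411, -0.013, 1.596, 0.006, 1.134, -0.082], TCP at [0.199, 0.593, 0.25] pointing down, gripper open.
Joint ranges: [-2.95, 2.95], [-0.29, 1.99], [-1.47, 1.44], [0.14, 2.54], [-1.03, 4.17], [0.13, 1.85], [-2.86, 2.86]. Speed limits (rad/s): [2.39, 2.39, 3.01, 3.01, 3.14, 3.14, 3.14].

INTERFACE

Orientations are given as a rotation vector (axis times angle).
In Python, from workcell import robot gives the robot as it stands. The module is installed in compiled form; this text tells all that it offers.
- The arm moves only by the tool move_arm, never from a script. Its argument "moves" is text: rows parted by semicolons, each of 5 numbers parted by spaces: the shift along the tool's x, y, z in mm, then the turn about the tool's y in degrees, then the finger opening in mm, from 0 to 85.4. In form: x y z twist claw; .... A call has 1 to 8 rows; each row shifts and turns the commanded pose from where the row before left it, along the tool's axes as they then stand; what a row does not reach is not made up. A row lasts 1/10 s, in which the tool goes at most 50 mm and 8.59 degrees, less where a joint would pass 70% of its speed; a pose out of reach is approached as far as the arm can. A call is refused whole if a number of a shift passes 50 or a number of a turn 8.59, either way. A call with a gripper value outside its range is refused whole. The fingers move at their own pace and stop on an object; the grip force is fixed at half the most. Time passes only in rows, so rows that do not move let the fingers close. It gives the time, the measured TCP pose, the force and the opening at its end, in the units of the state.
- robot.get_obs(): the state, without advancing time (a new reading comes with each control period).
- robot.camera(name): name is "side" or "top"; returns a dict with "image" (420x560x3 uint8, red, green, blue), "intrinsics" (3x3 intrinsics, pixels), "view" (4x4, takes a point from world to camera coordinates). Camera axes: x right, y up, looking along -z (the intrinsics and any distortion apply to the point x, -y, -z); pixel columns grow to the right and rows downward; lengths in m; the calibration is good to about 2 mm. A picture is of the moment at which its call begins. There is no depth.
- robot.job_done(): hands the job in, once; it reports no verdict.
Trained networks look in a picture, given as the dict that the camera call returned (one of the last four; its "shot" number tells which), for a name from the list of things; names that differ only in an ending like _2 or _b are one class to them, and where a whole thing is asked for, a point or a joint stands for the part that bears it (a point fixed in the world has none). Each returns a list of dicts, best first, with "score" (0 to 1); they miss things now and then, are a little off and sometimes report something else, mostly with a low value. They report only what shows in the picture. A call takes as long as a camera call.
- robot.find_in(picture, thing): "bbox" ([left, top, right, bottom] in pixels, round what is visible of it).
- robot.silhouettes(picture, thing): "mask" (420x560 bool, what is visible of it) and "bbox" ([left, top, right, bottom] in pixels, round what is visible of it).
- robot.pinpoint(picture, thing): "position" ([column, row] in pixels: a listed point, or the origin of a listed thing).
The state is a dict: "time_s": time; "joint_positions": joint angles; "qvel": joint speeds; "effort": joint torques, N m; "position": TCP position; "orientation": TCP orientation; "contact_force": force on the tool from outside, world axes, zero at the start; "wrist_torque": the same for the moment, N m; "gripper_width": opening from 0.0 (shut) to 1.0 (fully open).
Only numpy, scipy, OpenCV 4.12 (cv2) and the standard library are available. Lean on these libraries where they do the work, as an engineer would, in place of code of your own. Each camera call takes 0.05 s, during which the arm holds its last target.

TASK

The full carton of lab wipes stands on end with its foot at the front edge of its bench holder. It is too thick to grip, so do not lift it: push its top so that it tips over that edge and lies on the holder with the slot facing up, then slide it fully home against the back wall, under the hold-down lip. Leave the other things on the bench where they are and take the hand away.

Things in the scene. Friction and masses are not known exactly. Their poses are not given: they have to be found in the camera images.
- carton: White stiff carton of lab wipes, 180 mm long, 116 wide, 90 thick, about 0.4 kg, loose, a long rounded slot on one large face. Starts standing on end. Origin: centre of the end it stands on; +z along its length to the upper end, +x out of the slotted face. At the start the slot looks away from the holder and the plain back stands 1 to 5 mm from its front edge, nearly parallel (0.03 rad), centred within 4 mm.
- carton_top (a point): Centre of the carton's other end (the upper one at the start), 180 mm along +z from the carton's origin; the end that must finally meet the back wall.
- holder: White sheet-metal holder on a grey base board, fixed to the bench. Origin: at bench level below the middle of its straight front edge; +x runs level from the front edge to the back wall (loading direction), z up. Two side cheeks from x = 40 mm to the back, 128 mm apart inside, rising 45 mm above the bed, then leaning outward to z = 72 mm.
- stop_edge (a point): Middle of the base board's upper front edge, x = 0, z = 15 mm in the holder's frame. The board is 15 mm high and 154 mm wide: its upright front is the stop for the carton's foot, its flat top the bed on which the carton comes to lie.
- lip (a point): Middle of the hold-down lip's underside where it meets the back wall: x = 200 mm (the wall's inner face), z = 111 mm in the holder's frame. The lip is 90 mm wide and covers x = 178 to 200 mm, 6 mm above the lying carton; its turned-up front reaches to x = 170 mm. The carton when home lies from x = 20 to 200 mm, its upper face 105 mm above the bench.
- masking_tape: Roll of masking tape, 96 mm across, 25 mm high, lying flat on the far side of the holder; origin centre of its underside. Leave alone.
- square_bottle: Open square clear bottle, 44 x 44 x 135 mm, upright on the far side of the holder; origin centre of its underside. Leave alone.
- bench_timer: White bench timer, 64 x 66 x 16 mm, lying near the front edge of the bench; origin centre of its underside. Leave alone.
- measuring_cylinder: Glass measuring cylinder, 203 mm tall, foot 88 mm across, at the back of the bench behind the filter flask (a fixed 355 mm tall flask with a funnel, 131 mm across, at x 0.56, y -0.08); origin centre of its underside. Leave alone.
- beaker: Small clear beaker, 54 x 58 x 68 mm, at the back of the bench; origin centre of its underside. Leave alone.

How it is judged:
By the outcome, as a careful person would: the job done as asked, in the order asked, and still so for the second after the job is handed in, with the robot touching nothing.
It also fails if it takes over 40 s, if anything falls off the work surface, if the arm or the gripper's body presses on something with over 40 N, if the wrist force passes 120 N, or if a joint passes its speed limit or range.

## Working session

There is one attempt and no reset: what is moved stays moved. The work goes in short steps, Python scripts to look and compute and a tool call to move; the robot and the scene stay as the last step left them, time stands still between calls to the robot, and variables do not carry over. Pictures are saved under pics/ and viewed, and the job is handed in when it is done.

Besides the shell and the picture viewer there is one more tool, called after "Call:" as a command line: name --argument value ..., lists and objects as JSON in quotes. move_arm: Moves the arm, as the interface text tells. Its arguments: {"type":"object","properties":{"moves":{"type":"string"}},"required":["moves"]}

```bash
mkdir -p pics; cat > h.py <<'E'
import numpy as np, cv2
from workcell import robot
from scipy.spatial.transform import Rotation as R
def proj(c,P):
    P=np.atleast_2d(P); V=c['view']; q=P@V[:3,:3].T+V[:3,3]; q=q*[1,-1,-1]
    u=q@c['intrinsics'].T; return u[:,:2]/u[:,2:]
def ray(c,uv):
    d=np.linalg.solve(c['intrinsics'],[uv[0],uv[1],1.])*[1,-1,-1]
    Rm=c['view'][:3,:3]; o=-Rm.T@c['view'][:3,3]; return o,Rm.T@d
def atz(c,uv,z):
    o,d=ray(c,uv); return o+d*(z-o[2])/d[2]
def save(c,n,pts=()):
    im=c['image'][...,::-1].copy()
    for p in pts: cv2.circle(im,(int(p[0]),int(p[1])),3,(0,0,255),-1)
    cv2.imwrite('pics/'+n+'.png',im)
E
python3 - <<'E'
from h import *
print({k:v for k,v in robot.get_obs().items()}, robot.tip_extent)
for n in ('side','top'):
    c=robot.camera(n); save(c,n+'0'); 
    print(n,{k:(v if k!='image' else 0) for k,v in c.items()})
    for t in ('carton','holder','carton_top','stop_edge','lip','measuring_cylinder','beaker','bench_timer','masking_tape','square_bottle'):
        print(t,[(r['position'],round(r['score'],2)) for r in robot.pinpoint(c,t)[:2]])
    for t in ('carton','holder'): print(t,robot.find_in(c,t)[:2])
E
```

```text
{'time_s': 0.0, 'joint_positions': array([-1.31517725,  0.41191202, -0.01271637,  1.59705647,  0.00563013,
        1.13432611, -0.08220595]), 'qvel': array([-1.88379601e-04, -1.05983483e-03,  1.71330496e-03,  7.10515261e-04,
       -1.51891863e-03, -2.72898438e-03,  4.67097577e-05]), 'effort': array([ 7.91370785e-04, -6.00628352e+01,  6.81916103e-01, -2.99412400e+01,
        1.38082233e-02,  1.03695694e-02,  2.55267048e-05]), 'position': array([0.19876039, 0.59204658, 0.24944041]), 'orientation': array([-1.34626995, -0.96656431,  0.96865819]), 'contact_force': array([-1.04305506,  0.40023043, -0.59264902]), 'wrist_torque': array([-0.00480035, -0.02553073, -0.02548151]), 'gripper_width': 1.000521729727301} 0.019
side {'image': 0, 'intrinsics': array([[422.32934004,   0.        , 278.1506377 ],
       [  0.        , 422.32934004, 214.4277093 ],
       [  0.        ,   0.        ,   1.        ]]), 'view': array([[-0.96335449,  0.26792827,  0.01275005,  0.48315196],
       [-0.1362433 , -0.52971073,  0.83716444,  0.05491747],
       [ 0.23105386,  0.80474902,  0.54680265, -1.27143345],
 
[... 537 characters left out ...]
  0.        , 275.46687787],
       [  0.        , 476.34572594, 206.75982023],
       [  0.        ,   0.        ,   1.        ]]), 'view': array([[-0.45242551, -0.89177568, -0.00687714,  0.38180214],
       [ 0.69585892, -0.35783283,  0.62268454, -0.40932489],
       [-0.5577558 ,  0.27693285,  0.78244276, -1.1402005 ],
       [ 0.        ,  0.        ,  0.        ,  1.        ]]), 'shot': 2}
carton [([229.6, 276.2], 0.85)]
holder []
carton_top []
stop_edge []
lip []
measuring_cylinder []
beaker []
bench_timer [([341.3, 259.3], 0.89)]
masking_tape []
square_bottle []
carton [{'bbox': [214.4, 260.0, 265.4, 297.6], 'score': 0.8}]
holder [{'bbox': [262.6, 251.5, 288.7, 275.4], 'score': 0.52}]
```

```bash
ls pics
```

```text
side0.png
top0.png
```

View pics/side0.png

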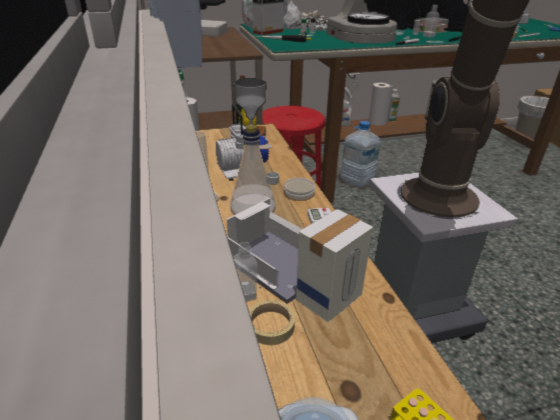

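View pics/top0.png

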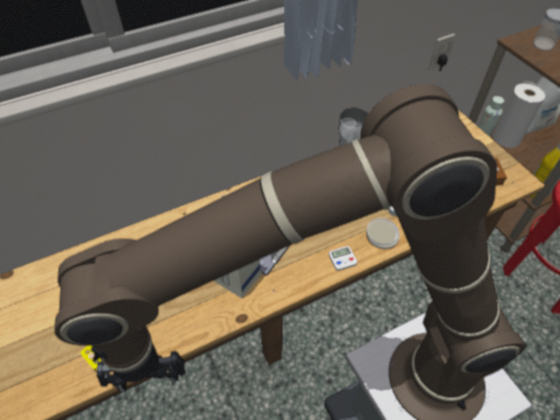

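```bash
python3 - <<'E'
import cv2
im=cv2.imread('pics/side0.png')[170:340,205:385]
cv2.imwrite('pics/side0z.png',cv2.resize(im,None,fx=3.5,fy=3.5,interpolation=cv2.INTER_CUBIC))
E
```

```text
(no output)
```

View pics/side0z.png

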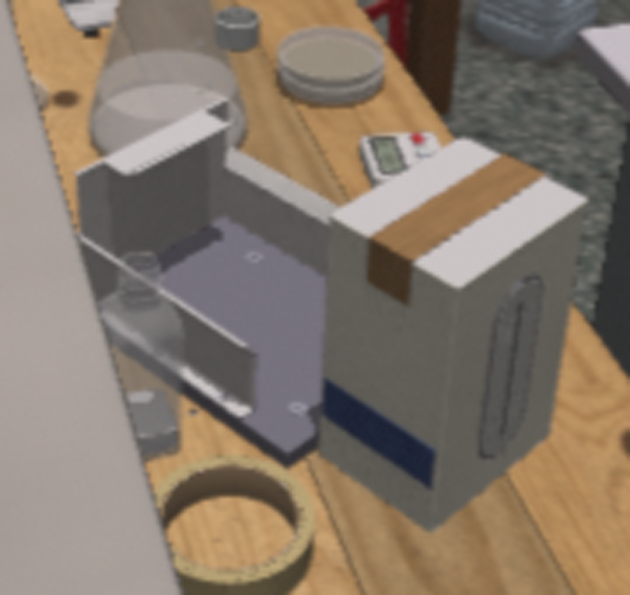

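```bash
cat > fit.py <<'E'
from h import *
from scipy.optimize import least_squares
import pickle
c=robot.camera('side')
z=lambda a:np.array(a)/3.5+[205,170]
uv=z([(332,215),(465,139),(586,202),(460,290),(323,458),(432,529),(551,435)])
L=.180;w=.058;t=.045
# carton frame x = slot face. unknown order: near-slot edge; image right-front face slot = corners(460,290)-(586,202)
loc=np.array([(-t,-w,L),(-t,w,L),(t,w,L),(t,-w,L),(-t,-w,0),(t,-w,0),(t,w,0)])
best=None
for flip in (1,-1):
  l=loc*[1,flip,1]
  for y0 in np.arange(0,6.3,.7):
    def f(p):
        Rm=R.from_euler('z',p[2]).as_matrix(); return (proj(c,l@Rm.T+[p[0],p[1],0])-uv).ravel()
    p0=np.r_[atz(c,(327.7,295.8),0)[:2],y0]
    s=least_squares(f,p0)
    if best is None or s.cost<best[0]: best=(s.cost,s.x,flip,f(s.x))
print('carton',best[0],best[1],best[2],best[3].reshape(-1,2).round(1))
# holder: lefts: board front corner upper (290,463); cheek front bottom(?), cheek front top flare
x,y,a=best[1]
np.save('carton.npy',best[1])
hp=np.array([x,y,a+np.pi])
def H(p,l):
    Rm=R.from_euler('z',p[2]).as_matrix(); return np.atleast_2d(l)@Rm.T+[p[0],p[1],0]
p=H(hp,[[.047,0,0]])[0]; hp=np.array([p[0],p[1],hp[2]])
print('hguess',hp)
np.save('hg.npy',hp)
pts=[]
for s in (1,-1):
    pts+=[(0,s*.077,.015),(.04,s*.064,.015),(.04,s*.064,.06),(.2,s*.064,.06),(.2,s*.045,.111),(.178,s*.045,.111)]
q=proj(c,H(hp,pts)); print(((q-[205,170])*3.5).round(0))
im=cv2.imread('pics/side0z.png')
for k,u in enumerate((q-[205,170])*3.5): cv2.putText(im,str(k),(int(u[0]),int(u[1])),0,.5,(0,0,255),1); cv2.circle(im,(int(u[0]),int(u[1])),2,(0,255,0),-1)
for u in (proj(c,R.from_euler('z',a).as_matrix().dot((loc*[1,best[2],1]).T).T+[x,y,0])-[205,170])*3.5: cv2.circle(im,(int(u[0]),int(u[1])),3,(255,0,0),-1)
cv2.imwrite('pics/fit0.png',im)
E
python3 fit.py
```

```text
carton 7.521581010328936 [0.47536943 0.31769332 2.08405659] 1 [[-0.7 -0.3]
 [-0.4 -1.3]
 [ 1.7 -1.3]
 [ 0.2 -0.4]
 [-1.5 -0.7]
 [ 0.2  2.2]
 [ 0.3  0.5]]
hguess [0.49844737 0.27674935 5.22564924]
[[294. 452.]
 [262. 408.]
 [263. 352.]
 [ 92. 238.]
 [111. 163.]
 [133. 176.]
 [457. 335.]
 [397. 316.]
 [402. 262.]
 [231. 164.]
 [211. 113.]
 [233. 125.]]
```

View pics/fit0.png

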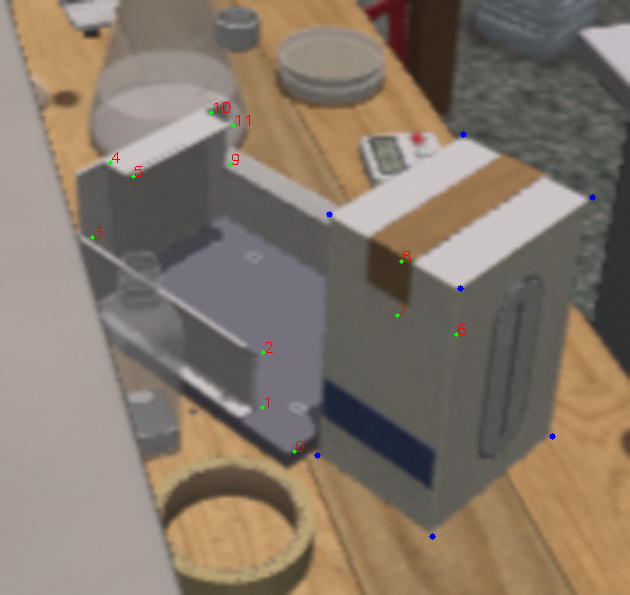

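```bash
cat >> h.py <<'E'
def tool():
    o=robot.get_obs(); return o['position'],R.from_rotvec(o['orientation']).as_matrix(),o
E
python3 - <<'E'
from h import *
p,M,o=tool(); print(M.round(3)); 
hp=np.load('hg.npy'); print(hp, np.degrees(hp[2]-2*np.pi))
# yaw of tool z
print('tool z yaw',np.degrees(np.arctan2(M[1,2],M[0,2])),'x yaw',np.degrees(np.arctan2(M[1,0],M[0,0])))
d=np.array([np.cos(hp[2]),np.sin(hp[2])]);l=np.array([-d[1],d[0]])
q=p[:2]-hp[:2]; print('tcp in holder',q@d,q@l)
E
```

```text
[[ 0.318  0.    -0.948]
 [ 0.948 -0.     0.318]
 [-0.    -1.    -0.   ]]
[0.49844737 0.27674935 5.22564924] -60.59235326889556
tool z yaw 161.4486122863098 x yaw 71.44861228438775
tcp in holder -0.42217669889363113 -0.10593610112507743
```

Call:
move_arm --moves "0 0 0 8.4 85; 0 0 0 8.4 85; 0 0 0 8.4 85; 0 0 0 8.4 85; 0 0 0 8.4 85; 20 0 -30 0 85; 20 0 -40 0 85; 20 0 -40 0 85"

```text
time_s: 2.15
position: [0.3058, 0.5257, 0.2502]
orientation: [-1.533, -0.404, 0.404]
contact_force: [0.7, -0.6, -0.1]
gripper_width: 0.993
```

```bash
cat > st.py <<'E'
from h import *
def st():
    p,M,o=tool(); hp=np.load('hg.npy'); d=np.array([np.cos(hp[2]),np.sin(hp[2])]);l=np.array([-d[1],d[0]])
    q=p[:2]-hp[:2]; print('t',round(o['time_s'],2),'holder x,y,z mm',(q@d*1000).round(1),(q@l*1000).round(1),(p[2]*1000).round(1),'yawerr of -z deg',round(np.degrees((np.arctan2(-M[1,2],-M[0,2])-hp[2]+np.pi)%(2*np.pi)-np.pi),2), 'F',o['contact_force'].round(1),'F along',round(o['contact_force'][:2]@d,1))
if __name__=='__main__': st()
E
python3 st.py
```

```text
t 2.15 holder x,y,z mm -311.5 -45.5 250.2 yawerr of -z deg 0.14 F [ 0.7 -0.6 -0.1] F along 0.9
```

Call:
move_arm --moves "15 0 -40 0 85; 15 0 -40 0 85; 15 0 -40 0 85; 0 0 -20 0 85; 0 20 0 0 85; 0 20 0 0 85; 0 20 0 0 85; 0 15 0 0 85"

```text
time_s: 2.95
position: [0.413, 0.4261, 0.1741]
orientation: [-1.533, -0.402, 0.403]
contact_force: [0.4, -0.4, -0.2]
gripper_width: 0.995
```

```bash
python3 - <<'E'
from h import *
from st import st
st()
for n in ('side','top'):
    c=robot.camera(n); im=c['image'][...,::-1]
    r=robot.find_in(c,'carton'); print(r[:1])
    y0,x0=(170,205) if n=='side' else (170,170)
    cv2.imwrite(f'pics/{n}1.png',cv2.resize(im[y0:y0+170,x0:x0+190],None,fx=3.5,fy=3.5,interpolation=cv2.INTER_CUBIC))
E
```

```text
t 2.95 holder x,y,z mm -172.1 -1.1 174.1 yawerr of -z deg 0.04 F [ 0.4 -0.4 -0.2] F along 0.6
[{'bbox': [294.2, 208.4, 372.5, 325.0], 'score': 0.6}]
[{'bbox': [203.4, 216.9, 262.9, 295.7], 'score': 0.92}]
```

View pics/side1.png

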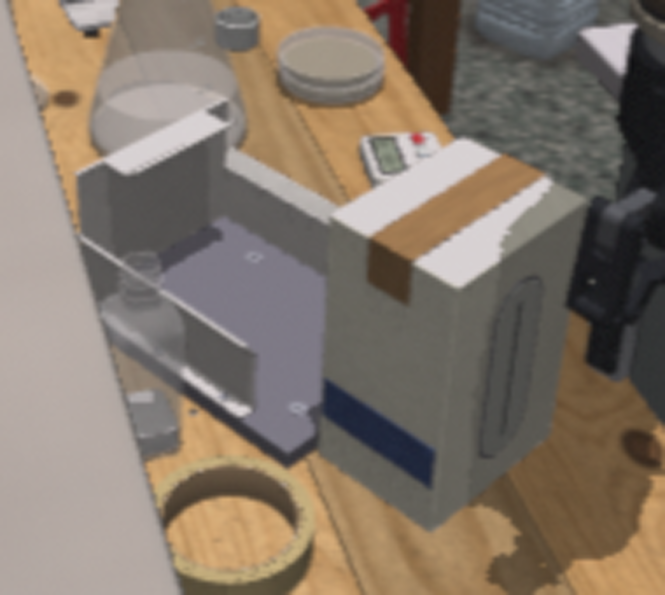

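View pics/top1.png

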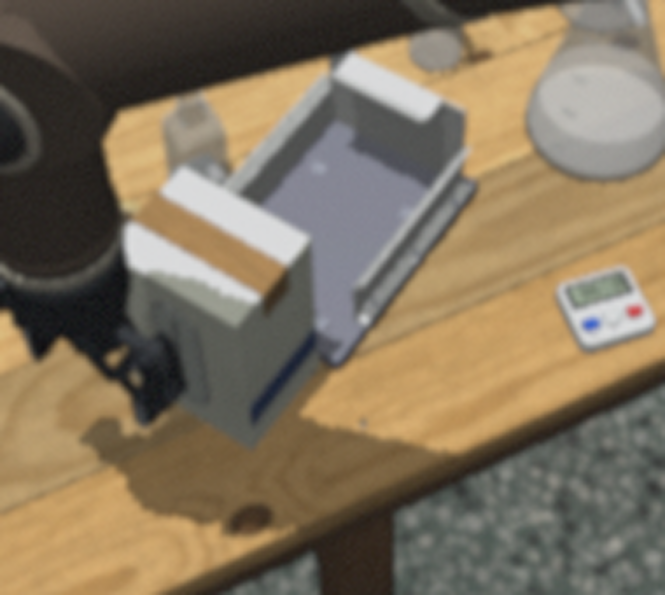

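```bash
cat > fit2.py <<'E'
from h import *
from scipy.optimize import least_squares
cs=robot.camera('side'); ct=robot.camera('top')
zs=lambda a:(np.array(a)+.5)/3.5-.5+[205,170]
zt=lambda a:(np.array(a)+.5)/3.5-.5+[170,170]
L=.180;w=.058;t=.045
us=zs([(332,215),(465,139),(586,202),(460,290),(323,458),(432,529),(551,435)])
ls=np.array([(-t,-w,L),(-t,w,L),(t,w,L),(t,-w,L),(-t,-w,0),(t,-w,0),(t,w,0)])
ut=zt([(240,325),(311,240),(184,168),(125,228),(250,445)])
lt=np.array([(t,w,L),(-t,w,L),(-t,-w,L),(t,-w,L),(t,w,0)])
def H(p,l): return np.atleast_2d(l)@R.from_euler('z',p[2]).as_matrix().T+[p[0],p[1],p[3] if len(p)>3 else 0]
def run(ls,us,lt,ut,p0,free):
    def f(p): return np.r_[(proj(cs,H(p,ls))-us).ravel(),(proj(ct,H(p,lt))-ut).ravel()]
    p0=p0 if not free else np.r_[p0,0]
    s=least_squares(f,p0,loss='soft_l1'); return s.x,f(s.x).reshape(-1,2).round(1).tolist()
if __name__=='__main__':
    cp=np.load('carton.npy'); hg=np.load('hg.npy')
    for fr in (0,1):
        a=run(ls,us,lt,ut,cp,fr); print('carton',a[0].round(4),a[1])
        hs=np.array([(0,.077,.015),(.2,-.045,.111),(.2,.045,.111)]); hu=zs([(289,452),(207,108),(108,165)])
        ht=np.array([(0,-.077,.015),(.2,.045,.111),(.2,-.045,.111)]); hv=zt([(333,350),(347,55),(440,103)])
        b=run(hs,hu,ht,hv,hg,fr); print('holder',b[0].round(4),b[1])
        if not fr:
            h=b[0];d=np.array([np.cos(h[2]),np.sin(h[2])]);l=np.array([-d[1],d[0]])
            e=a[0][:2]-h[:2]; print('carton in holder',e@d,e@l,a[0][2]-h[2]+np.pi)
            np.save('hfit.npy',h)
            # draw
            for c,o,n in ((cs,(205,170),'side'),(ct,(170,170),'top')):
                im=cv2.imread(f'pics/{n}1.png')
                pts=[]
                for s in (1,-1): pts+=[(0,s*.077,.015),(0,s*.077,0),(.04,s*.064,.015),(.04,s*.064,.06),(.2,s*.064,.06),(.2,s*.045,.111),(.178,s*.045,.111)]
                for P,col in ((H(h,pts),(0,0,255)),(H(a[0],ls),(255,0,0)),(H(a[0],lt),(255,0,0))):
                    for u in (proj(c,P)-o+.5)*3.5-.5: cv2.circle(im,(int(u[0]),int(u[1])),3,col,-1)
                cv2.imwrite(f'pics/{n}1f.png',im)
E
python3 fit2.py; python3 -c "
import cv2,numpy as np
cv2.imwrite('pics/f2.png',cv2.resize(np.hstack([cv2.imread(f'pics/{n}1f.png') for n in ('side','top')]),(800,358)))"
```

```text
carton [0.475  0.3148 2.0789] [[-0.6, -0.9], [-0.3, -1.6], [1.7, -1.6], [-0.1, -1.1], [-1.4, -1.4], [0.1, 1.4], [0.3, 0.0], [-1.5, 0.5], [0.1, -1.1], [-0.6, -1.2], [-6.3, 5.8], [0.4, 1.9]]
holder [0.5028 0.2758 5.2225] [[-0.3, 0.3], [-0.1, 1.7], [-0.6, -0.3], [0.5, 3.6], [0.3, 0.3], [0.1, -0.1]]
carton in holder -0.04758642044048615 -0.005296636283755492 -0.0020918504430516016
carton [ 0.4744  0.3131  2.081  -0.0034] [[-0.7, 0.0], [-0.6, -0.7], [1.3, -0.8], [-0.2, -0.2], [-1.5, -0.8], [-0.0, 1.9], [0.0, 0.5], [-0.5, 1.1], [0.9, -0.5], [0.2, -0.4], [-5.3, 6.6], [1.2, 2.4]]
holder [5.0270e-01 2.7710e-01 5.2214e+00 2.5000e-03] [[-0.1, -0.2], [0.2, 1.1], [-0.4, -1.0], [0.1, 3.3], [0.0, -0.0], [-0.2, -0.4]]
```

View pics/side1f.png

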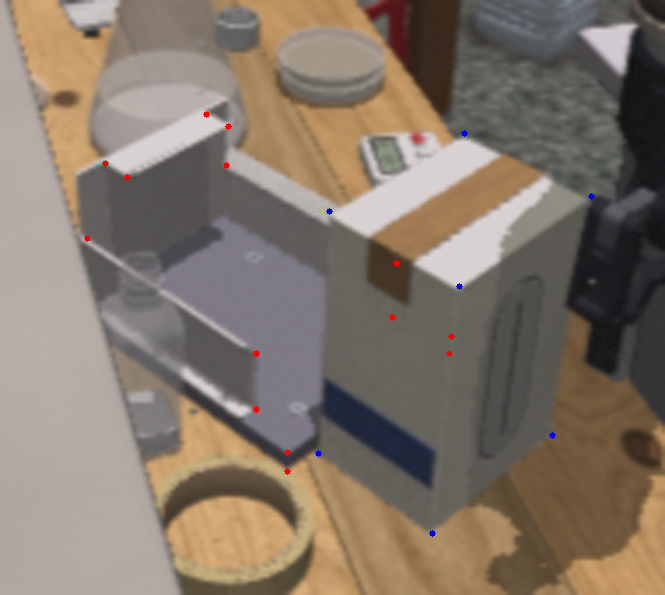

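View pics/top1f.png

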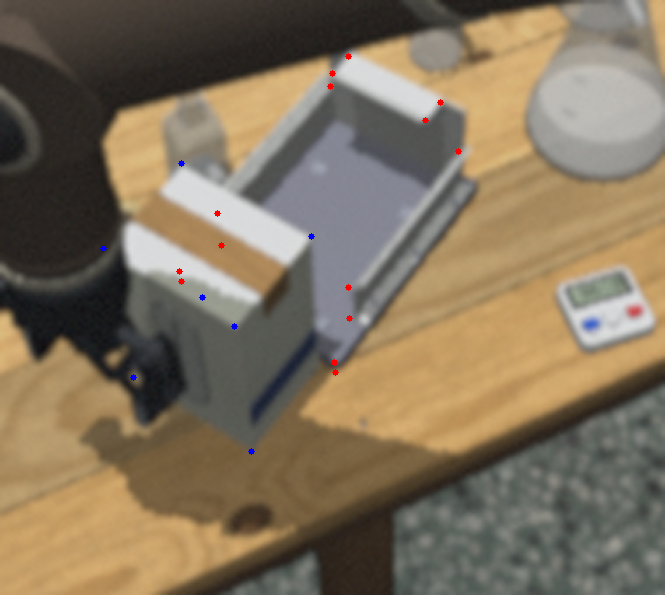

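```bash
cp hfit.npy hg.npy; python3 - <<'E'
from h import *
from st import st
st()
p,M,o=tool()
for n,off in (('side',(205,170)),('top',(170,170))):
    c=robot.camera(n)
    print(n,((proj(c,[p+M@np.array(v) for v in ((.05,.019,0),(-.05,.019,0),(0,0,0))])-off+.5)*3.5).round(0).tolist())
E
```

```text
t 3.25 holder x,y,z mm -175.4 -4.1 176.4 yawerr of -z deg 0.22 F [0.9 0.6 0.3] F along -0.1
side [[600.0, 394.0], [708.0, 304.0], [662.0, 318.0]]
top [[38.0, 355.0], [153.0, 427.0], [91.0, 376.0]]
```

Call:
move_arm --moves "0 6 -20 0 85; 0 0 -20 0 85; 0 0 -20 0 85; 0 0 -8 0 85; 0 0 -5 0 85; 0 0 -5 0 85; 0 0 -5 0 85; 0 0 0 0 85"

```text
time_s: 4.15
position: [0.4542, 0.3541, 0.1694]
orientation: [-1.533, -0.403, 0.403]
contact_force: [-0.1, 0.5, 0.7]
gripper_width: 0.997
```

```bash
cat > look.py <<'E'
import sys
from h import *
from st import st
st(); k=sys.argv[1]; ims=[]
for n,(x0,y0) in (('side',(205,170)),('top',(170,170))):
    c=robot.camera(n); ims.append(cv2.resize(c['image'][y0:y0+170,x0:x0+190,::-1],None,fx=2.1,fy=2.1,interpolation=cv2.INTER_CUBIC))
cv2.imwrite(f'pics/L{k}.png',np.hstack(ims))
E
python3 look.py 1
```

```text
t 4.15 holder x,y,z mm -92.1 -4.3 169.4 yawerr of -z deg 0.22 F [-0.1  0.5  0.7] F along -0.4
```

View pics/L1.png

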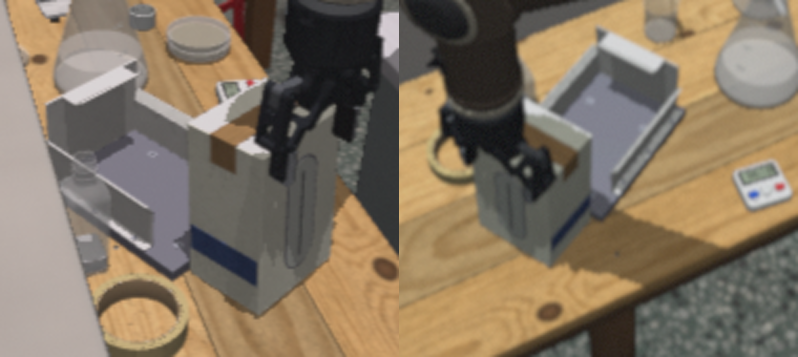

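Call:
move_arm --moves "0 0 -6 0 85; 0 0 -6 0 85; 0 0 -6 0 85; 0 0 -6 0 85; 0 0 -6 0 85; 0 0 -5 0 85; 0 0 0 0 85"

```text
time_s: 4.95
position: [0.4718, 0.3225, 0.1693]
orientation: [-1.534, -0.402, 0.402]
contact_force: [1.0, -0.1, 0.4]
gripper_width: 0.995
```

```bash
python3 look.py 2
```

```text
t 4.95 holder x,y,z mm -55.8 -4.3 169.3 yawerr of -z deg 0.14 F [ 1.  -0.1  0.4] F along 0.6
```

View pics/L2.png

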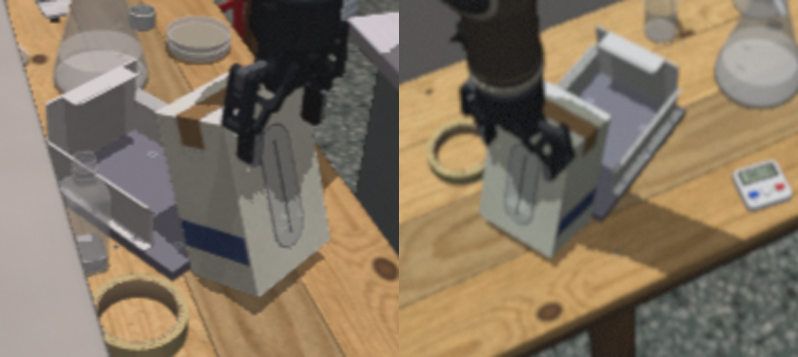

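Call:
move_arm --moves "0 0 -5 0 85; 0 0 -5 0 85; 0 0 -4 0 85; 0 0 -4 0 85; 0 0 -3 0 85; 0 0 -3 0 85; 0 0 0 0 85; 0 0 0 0 85"

```text
time_s: 5.85
position: [0.483, 0.3027, 0.1692]
orientation: [-1.533, -0.403, 0.403]
contact_force: [-0.1, 0.2, 0.5]
gripper_width: 0.991
```

```bash
python3 look.py 3
```

```text
t 5.85 holder x,y,z mm -33.1 -4.2 169.2 yawerr of -z deg 0.21 F [-0.1  0.2  0.5] F along -0.2
```

View pics/L3.png

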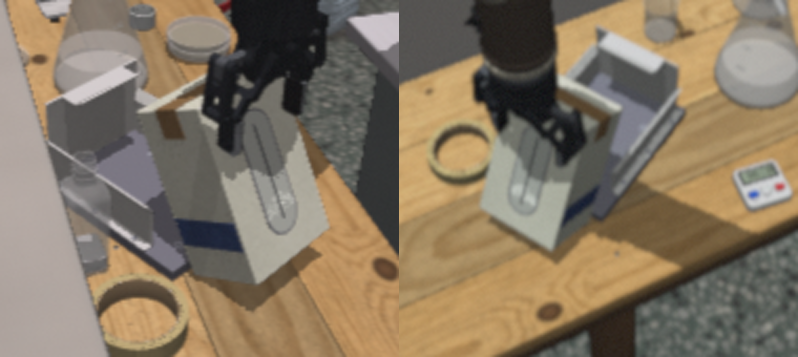

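Call:
move_arm --moves "0 0 -4 0 85; 0 0 -4 0 85; 0 0 -4 0 85; 0 0 -4 0 85; 0 0 0 0 85"

```text
time_s: 6.45
position: [0.4914, 0.288, 0.1693]
orientation: [-1.534, -0.402, 0.402]
contact_force: [0.2, -0.4, 0.7]
gripper_width: 0.996
```

```bash
python3 look.py 4
```

```text
t 6.45 holder x,y,z mm -16.2 -4.1 169.3 yawerr of -z deg 0.15 F [ 0.2 -0.4  0.7] F along 0.4
```

View pics/L4.png

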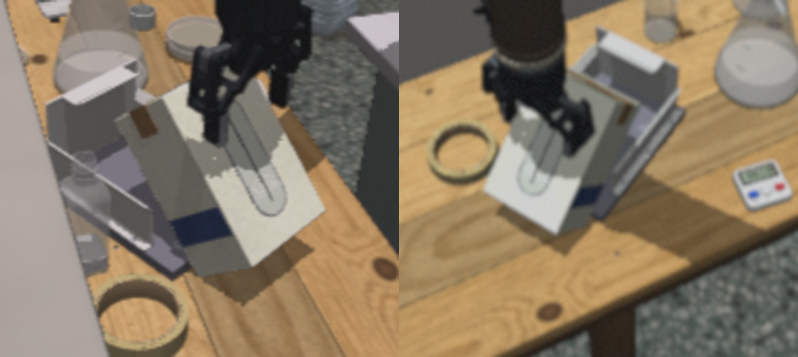

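Call:
move_arm --moves "0 0 -4 0 85; 0 0 -4 0 85; 0 0 -4 0 85; 0 0 0 0 85; 0 0 0 0 85; 0 0 0 0 85"

```text
time_s: 7.15
position: [0.4967, 0.2786, 0.1693]
orientation: [-1.533, -0.403, 0.403]
contact_force: [0.0, 0.3, 0.4]
gripper_width: 0.995
```

```bash
python3 look.py 5
```

```text
t 7.15 holder x,y,z mm -5.3 -4.0 169.3 yawerr of -z deg 0.23 F [0.  0.3 0.4] F along -0.3
```

View pics/L5.png

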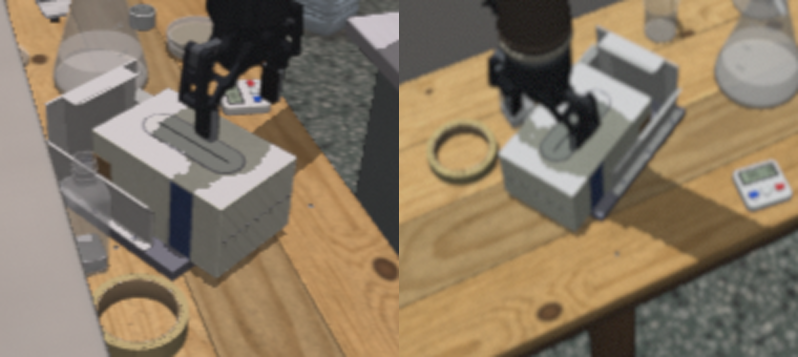

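Call:
move_arm --moves "0 0 25 0 85; 0 0 30 0 85; 0 0 30 0 85; 0 0 15 0 85; 0 0 0 0 85"

```text
time_s: 7.75
position: [0.4461, 0.3677, 0.1691]
orientation: [-1.532, -0.406, 0.406]
contact_force: [-0.3, -1.1, 0.5]
gripper_width: 1.001
```

```bash
python3 look.py 6
```

```text
t 7.75 holder x,y,z mm -107.8 -4.7 169.1 yawerr of -z deg 0.46 F [-0.3 -1.1  0.5] F along 0.8
```

View pics/L6.png

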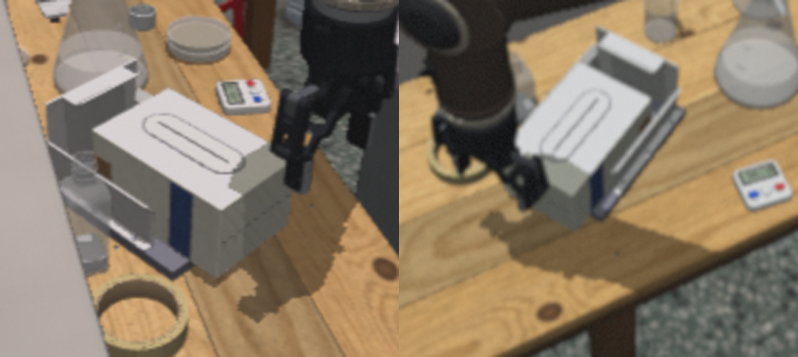

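```bash
python3 - <<'E'
from h import *
hp=np.load('hg.npy');d=np.array([np.cos(hp[2]),np.sin(hp[2])]);l=np.array([-d[1],d[0]])
c=robot.camera('side'); ct=robot.camera('top')
for cc,off,pts in ((c,(205,170),[(220,208),(294,157),(93,130),(163,90)]),(ct,(170,170),[(648-399,104),(580-399,178),(586-399,65)])):
  for u in pts:
    P=atz(cc,(np.array(u)+.5)/2.1-.5+off,.105); q=P[:2]-hp[:2]; print(u,(q@d*1000).round(1),(q@l*1000).round(1))
P=atz(c,(np.array((215,278))+.5)/2.1-.5+(205,170),.015); q=P[:2]-hp[:2]; print('bottom',(q@d*1000).round(1),(q@l*1000).round(1))
E
```

```text
(220, 208) -35.4 53.3
(294, 157) -34.9 -58.9
(93, 130) 139.4 55.8
(163, 90) 143.1 -51.6
(249, 104) 132.6 -64.8
(181, 178) -10.1 -57.0
(187, 65) 141.6 40.7
bottom -35.2 53.2
```

Call:
move_arm --moves "0 30 0 0 85; 0 30 0 0 85; 0 30 0 0 85; 0 13 0 0 85; 2 0 -10 0 85; 0 0 -15 0 85; 0 0 -15 0 85; 0 0 0 0 85"

```text
time_s: 8.75
position: [0.4719, 0.3284, 0.0678]
orientation: [-1.534, -0.401, 0.397]
contact_force: [1.0, -0.1, 0.3]
gripper_width: 0.997
```

```bash
python3 look.py 7
```

```text
t 8.75 holder x,y,z mm -60.9 -1.3 67.8 yawerr of -z deg -0.06 F [ 1.  -0.1  0.3] F along 0.5
```

View pics/L7.png

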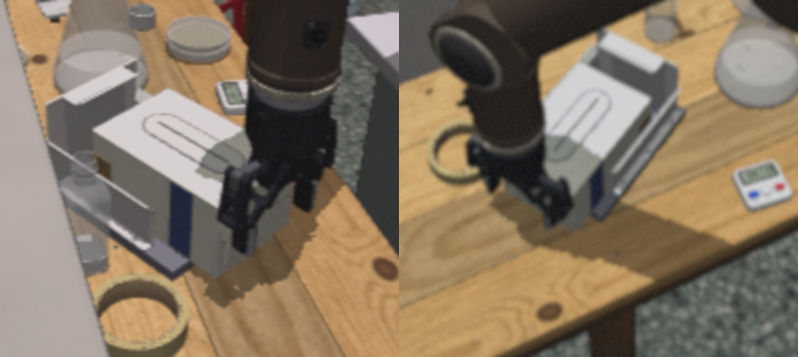

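Call:
move_arm --moves "0 0 -8 0 85; 0 0 -7 0 85; 0 0 -6 0 85; 0 0 -6 0 85; 0 0 -6 0 85; 0 0 -6 0 85; 0 0 -6 0 85; 0 0 0 0 85"

```text
time_s: 9.65
position: [0.4919, 0.291, 0.0662]
orientation: [-1.534, -0.402, 0.402]
contact_force: [0.2, 0.4, 0.7]
gripper_width: 0.995
```

```bash
python3 look.py 8
```

```text
t 9.65 holder x,y,z mm -18.5 -2.1 66.2 yawerr of -z deg 0.13 F [0.2 0.4 0.7] F along -0.2
```

View pics/L8.png

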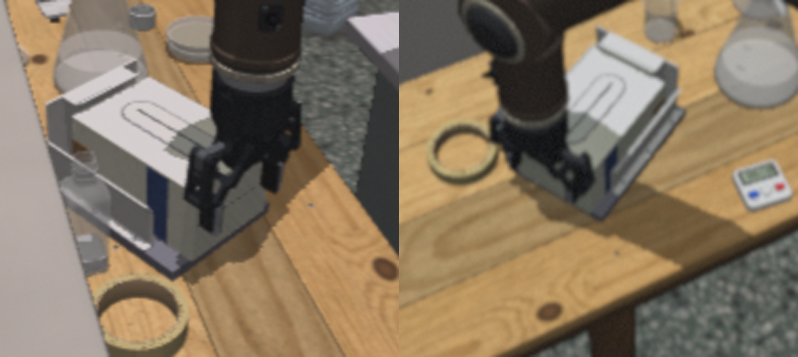

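Call:
move_arm --moves "0 0 -5 0 85; 0 0 -5 0 85; 0 0 -5 0 85; 0 0 -4 0 85; 0 0 -3 0 85; 0 0 0 0 85"

```text
time_s: 10.35
position: [0.5024, 0.2725, 0.0663]
orientation: [-1.534, -0.402, 0.402]
contact_force: [0.4, 0.3, -0.3]
gripper_width: 0.995
```

```bash
python3 look.py 9
```

```text
t 10.35 holder x,y,z mm 2.7 -2.0 66.3 yawerr of -z deg 0.17 F [ 0.4  0.3 -0.3] F along -0.1
```

View pics/L9.png

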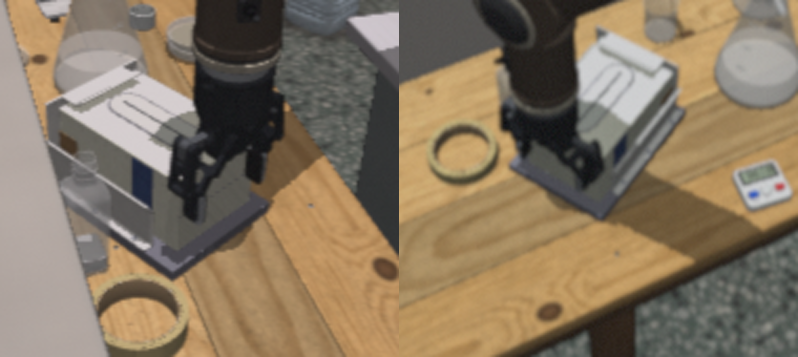

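Call:
move_arm --moves "0 0 -2 0 85; 0 0 -2 0 85; 0 0 -1 0 85; 0 0 0 0 85"

```text
time_s: 10.85
position: [0.5042, 0.2694, 0.0663]
orientation: [-1.532, -0.403, 0.403]
contact_force: [-1.9, 3.2, -0.1]
gripper_width: 0.996
```

```bash
python3 st.py
```

```text
t 10.85 holder x,y,z mm 6.3 -2.0 66.3 yawerr of -z deg 0.25 F [-1.9  3.2 -0.1] F along -3.7
```

Call:
move_arm --moves "0 0 -1 0 85; 0 0 -1 0 85; 0 0 0 0 85; 0 0 0 0 85"

```text
time_s: 11.25
position: [0.5041, 0.2693, 0.0664]
orientation: [-1.531, -0.403, 0.405]
contact_force: [-6.0, 6.5, 2.4]
gripper_width: 0.995
```

```bash
python3 look.py 10
```

```text
t 11.25 holder x,y,z mm 6.4 -2.1 66.4 yawerr of -z deg 0.33 F [-6.   6.5  2.4] F along -8.6
```

View pics/L10.png

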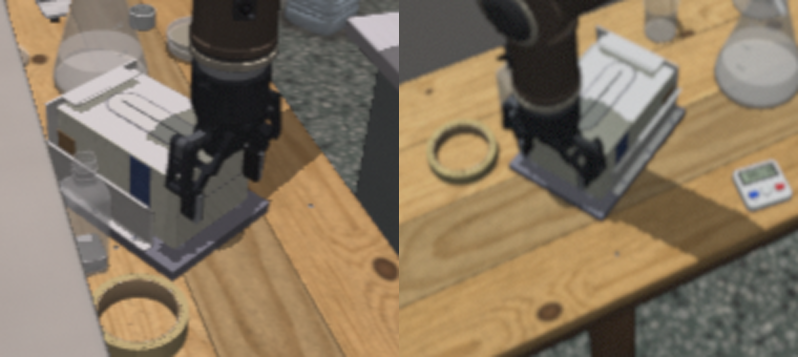

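Call:
move_arm --moves "0 0 -1 0 85; 0 0 -1 0 85; 0 0 -1 0 85; 0 0 0 0 85; 0 0 0 0 85"

```text
time_s: 11.85
position: [0.5038, 0.2689, 0.0662]
orientation: [-1.528, -0.404, 0.408]
contact_force: [-9.7, 13.2, 3.5]
gripper_width: 0.998
```

```bash
python3 st.py
```

```text
t 11.85 holder x,y,z mm 6.6 -2.6 66.2 yawerr of -z deg 0.46 F [-9.7 13.2  3.5] F along -16.3
```

Firm stop. Backing off, then a clear look.

Call:
move_arm --moves "0 0 10 0 85; 0 0 20 0 85; 0 0 30 0 85; 0 0 30 0 85; 0 -30 30 0 85; 0 -40 40 0 85; 0 -40 40 0 85; 0 -40 40 0 85"

```text
time_s: 12.65
position: [0.3956, 0.4618, 0.2038]
orientation: [-1.534, -0.403, 0.401]
contact_force: [1.0, -0.0, 0.1]
gripper_width: 0.996
```

```bash
python3 - <<'E'
from h import *
from st import st
st()
for n in ('side','top'):
    c=robot.camera(n); im=c['image'][...,::-1]
    y0,x0=(170,205) if n=='side' else (150,200)
    im=cv2.resize(im[y0:y0+150,x0:x0+150],None,fx=4,fy=4,interpolation=cv2.INTER_CUBIC)
    cv2.imwrite(f'pics/{n}F.png',im)
    hp=np.load('hg.npy'); Rm=R.from_euler('z',hp[2]).as_matrix()
    pts=np.array([(.02,.058,.105),(.02,-.058,.105),(.02,.058,.015),(.02,-.058,.015),(.2,.058,.105),(.2,-.058,.105)])@Rm.T+[hp[0],hp[1],0]
    print(n,((proj(c,pts)-[x0,y0]+.5)*4).round(0).tolist())
E
```

```text
t 12.65 holder x,y,z mm -214.6 -2.7 203.8 yawerr of -z deg 0.14 F [ 1.  -0.   0.1] F along 0.5
side [[332.0, 350.0], [480.0, 257.0], [328.0, 481.0], [468.0, 384.0], [104.0, 205.0], [252.0, 132.0]]
top [[113.0, 310.0], [253.0, 389.0], [124.0, 384.0], [257.0, 461.0], [264.0, 143.0], [399.0, 211.0]]
```

View pics/sideF.png

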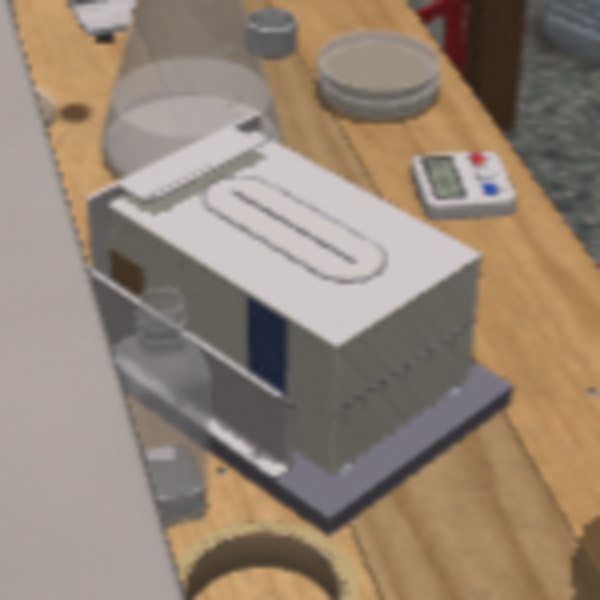

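View pics/topF.png

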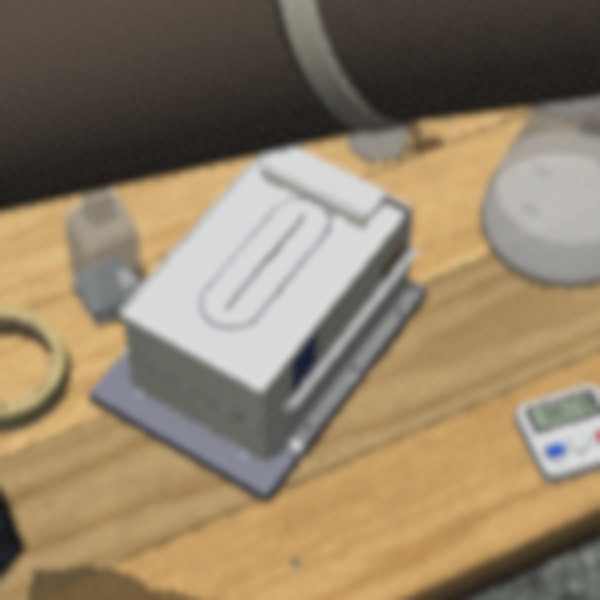

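```bash
python3 -c "
from h import *
print(robot.job_done()); print(robot.get_obs()['time_s'])"
```

```text
the job is handed in; nothing more can be done
None
the job is handed in; nothing more can be done
```

The carton is tipped onto the holder bed with its slot facing up, pushed home under the lip, and handed in at about 12.7 s. I pushed its top with the open fingers until it fell over the front edge. Then I backed off, lowered the hand and slid the carton about 55 mm along the bed by its foot end.

**Home position:** The carton came to a firm stop. The last 3 mm of commanded push moved the hand only about 0.2 mm, and the opposing force rose to 16 N. The final pictures put the foot at about x = 22 mm, with an uncertainty of about 3 mm, against the expected 20 mm. The far end is under the lip.

**Other checks:**
- **Hand:** It ended about 0.2 m clear of the carton, with no contact force beyond noise.
- **Other items:** The tape, bottle and timer showed no movement in the pictures. I did not measure the bottle, cylinder or beaker positions separately, but the hand did not go near them.

**Disagreements:** The two cameras differ by a few mm on the sideways position. They put the carton about 4 to 8 mm to the right of the holder's centre line, so it may be resting against that cheek. The camera fits also left errors of 1 to 2 pixels, which is within the calibration error.

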